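# Reference-blade check on an electrical tester

### The job

Check the tester with its reference blade: take the blade with the green handle out of the stand, slide it edgewise and handle up into the contact slot in the tester's open bay until it is fully home, let go of it and swing the blue cover down over the bay. Turn the orange quarter-turn fastener on the cover until it is in line with the white marks, so that its cross pin can drop through the slot in the frame, then press the cover fully down against the frame. Do not lock it: finish while your hand still holds the cover pressed shut against its spring with the fastener in line, and leave the other two blades and everything else on the bench where it is.

Things in the scene. Friction and masses are not known exactly. Their poses are not given: they have to be found in the camera images.
- tester: grey bench tester, 340 mm (x) by 280 mm (y), fixed; origin centre of underside, -x its front. Deck 105 mm high; behind x +55 a white head 190 mm high, stack light to 305. Bay in the deck 150 x 140 mm, centre x -60, y +15. Right of it, at x -60, y -83, a steel plate 4 mm thick with a slot 26 mm long (x), 8 wide for the fastener's pin; 68 mm behind that (+x) a spring plunger 9 mm out of the deck
- slot_floor (a point): centre of the floor of the slot in the black contact block in the bay, 22 mm above the bench; axes as the tester's. Slot 54 mm long (x), 8 mm wide (y), 30 mm deep, mouth widened by 4 mm on all sides, sloping in over the top 5 mm; block 90 x 40 mm, top 52 mm above the bench, two small brass lugs at its ends 6 mm higher. Bay walls 75 mm (x) and 70 mm (y) away from this point
- green_blade: the blade to use: flat dark board 50 mm wide (x), 5 mm thick (y), 52 mm high, with a green plastic handle on top, 44 x 14 mm and 26 mm high (78 mm in all); about 60 g; origin at the centre of its lower edge, z up. It stands upright in the stand, its lower edge 16 mm above the bench; either way round is right in the slot
- green_foot (a point): centre of the green blade's lower edge; lies on slot_floor when the blade is fully home (the handle's top is then 5 mm below the deck)
- red_blade: like the green blade, with a red handle; stays in the stand
- white_blade: like the green blade, with a white handle; stays in the stand
- stand: aluminium stand, fixed, 240 mm (x) x 60 mm (y) x 40 mm high, origin at the centre of its underside; three slots 24 mm deep in a row along its x at -75, 0 and +75 mm hold the three blades, in any order, their width along the row
- cover (a joint): angle of the blue cover: 0 flat on the frame, grows as it opens, 1.57 upright, stop at 1.95; starts 1.5 to 1.9. Hinged on the bay's left (+y); 0.3 kg, stiff (0.45 N m): stays where left. Fastener out of line: the pin lands on the frame at about 0.058 (edge 12 mm up). In line it goes on, meets the plunger at 0.037, needs about 10 N at the fastener to stay at 0; let go, it springs up to about 0.03
- cover_panel: the blue cover panel, 170 mm (along the hinge, x) x 215 x 5 mm; origin on the hinge axis, mid-length, on its underside; its -y points from hinge to free edge, +z out of its outer (upper) face; axes parallel to the tester's when closed. Edges at x -85 and +85, y 0 and -215 mm; fastener at x 0, y -188 mm; two white marks 28 mm long lie along x on both sides of it
- cover_hinge (a point): point on the cover's hinge axis at the middle of its length, 107 mm above the bench; on the tester at x -60, y +105 mm; hinge along the tester's x; axes turn with the cover
- fastener (a joint): angle of the quarter-turn fastener in the cover: 0 = wing and cross pin in line with the white marks and the slot (along the cover's x); positive counter-clockwise seen on the cover's outer face. Starts 0.6 to 1.5, turns from -1.75 to 1.75 with a little friction (0.05 N m), stays where left, no stop at 0. The pin passes the slot within about 0.15 rad
- wing (a point): grip point on the fastener's axis, 28 mm above the cover's underside, inside the orange wing: a bar 36 mm long (this point's x), 9 mm thick (y), from 8 to 30 mm above the cover's outer face, on a dark boss 22 mm across. The cross pin below the cover is parallel to the wing, 22.5 mm long, 4.5 mm thick, centre 11 mm below the cover's underside
- plunger (a joint): travel of the spring plunger (cover switch) in m: 0 = out, about 0.007 when the cover is fully down; 3 N at 0, 1 N more per mm
- screwdriver: bystander, yellow-handled screwdriver lying on the bench, 200 mm long
- spray_can: bystander, white and blue can, 52 mm across, 160 mm high
- tape_roll: bystander, blue roll, 76 mm across, 19 mm high
- meter: bystander, yellow hand meter lying flat, 150 x 75 x 34 mm
- plug_tray: bystander, blue open tray, 160 x 120 x 45 mm

How it is judged:
By the outcome, as a careful person would: the job done as asked, in the order asked, and still so for the second after the job is handed in, while the arm keeps its last pose, push and grip.
It also fails if it takes over 67 s, if anything falls off the work surface, if the arm or the gripper's body presses on something with over 40 N, if the wrist force passes 120 N, or if a joint passes its speed limit or range.

### The arm

A 7-joint arm with a two-finger parallel gripper is mounted at the origin on the work surface. World frame = base frame: x ahead of the robot, y to its left, z up, the work surface at z = 0. Lengths are in m, angles in rad, forces in N, time in s.
With the tool pointing down it reaches from about 0.35 to 0.9 m from the base axis. Payload 8.1 kg.
Tool frame: the origin (TCP) lies between the finger pads; the fingertips stand 25 mm ahead of it and the grasp point (between the pads) lies 6 mm ahead of it; z points along the fingers, y is the line along which they close (so a half turn about z gives the same grasp; the last joint's range is limited). The gripper opens to 85 mm and grips with 20 to 120 N. Pads are 22 mm wide; open, the fingers measure 114 mm over their backs; the gripper's body (76 mm by 85 mm) begins 54 mm behind the grasp point. The pads swing forward as they close: fully open they stand 13 mm farther back than shut.
Start: joints at [-1.351, 0.434, 0.025, 1.573, -0.012, 1.134, -0.075], TCP at [0.198, 0.593, 0.256] pointing down, gripper open.
Joint ranges: [-2.62, 2.62], [-0.44, 2.09], [-1.27, 1.32], [0.08, 2.57], [-1.32, 4.46], [0.12, 2], [-2.74, 2.74]. Speed limits (rad/s): [2.22, 2.22, 3.01, 3.01, 3.14, 3.14, 3.14].

### API

Orientations are given as [roll, pitch, yaw] about the fixed x, y, z axes, in that order (R = Rz(yaw) Ry(pitch) Rx(roll)).
In Python, from bench import r gives the robot as it stands.
- The arm moves only by the shell command python3 inch.py 'ROWS' [OPENING] [FORCE]. ROWS is a JSON list that holds a single list of rows (three levels of brackets), with 1 to 20 rows, each of 4 numbers: dx, dy, dz in a scale on which 1.0 is 0.8 m, then a turn about the tool's z in normalised numbers (1 is pi rad); each row is the pose to reach, as a shift and turn from the pose commanded when the command began, along the tool's axes at that moment; what a row does not reach only later rows make up. A row lasts 1/8 s, in which the tool goes at most 0.0625 m and 0.188 rad, less where a joint would pass 70% of its speed; a pose out of reach is approached as far as the arm can. OPENING is the finger opening in m, set as the command begins (- or left out keeps the last). The fingers move at their own pace and stop on an object; FORCE is the grip in N (left out, the last holds). Time passes only in rows, so rows that do not move let the fingers close. It prints the time, the measured TCP pose, the force, the opening and the grip force at its end. No shift or turn number may pass 1 either way. Input that does not fit is refused with a message, and nothing moves.
- r.state(): the state, without advancing time (a new reading comes with each control period).
- r.snapshot(name): name is "side" or "top" or "wrist"; returns (picture, depth): 420x560x3 uint8, red, green, blue; 420x560 float32, m along the optical axis (not along the pixel's ray), 0 where there is no reading.
- r.camera_model(name): a dict with "intrinsics" (3x3 intrinsics, pixels), "rvec" (rotation vector, rad) and "tvec" (3), from world to camera coordinates, as OpenCV has them. Camera axes: x right, y down, z forward; pixel columns grow to the right and rows downward; lengths in m; the calibration is good to about 2 mm. A picture is of the moment at which its call begins: read the wrist's pose just before it. camera_model takes no time and is no camera call; for the wrist camera it gives the pose at the moment of the call.
- r.job_done(): hands the job in; it is judged then, once.
The state is a dict: "time_s": time; "joint_pos": joint angles; "joint_vel": joint speeds; "joint_efforts": joint torques, N m; "tool_pos": TCP position; "eef_rot": TCP orientation; "ft_force": force on the tool from outside, world axes, zero at the start; "wrist_torque": the same for the moment, N m; "grip_width": finger opening in m; "grip_force": force on a finger pad.
Only numpy, scipy, OpenCV 4.12 (cv2) and the standard library are available. Lean on these libraries where they do the work, as an engineer would, in place of code of your own. Each camera call takes 0.05 s, during which the arm holds its last target. There are 200 camera calls.

## Working session

There is one attempt and no reset: what is moved stays moved. The work goes in short steps, Python scripts to look and compute and a shell command to move; the robot and the scene stay as the last step left them, time stands still between calls to the robot, and variables do not carry over. Pictures are saved under pics/ and viewed, at most 10 in all, crops included, and the job is handed in when it is done.

```bash
ls; mkdir -p pics
cat > h.py <<'E'
import numpy as np,cv2
from bench import r
from scipy.spatial.transform import Rotation as R
def cam(n):
    m=r.camera_model(n);K=np.array(m["intrinsics"]);Rm=cv2.Rodrigues(np.array(m["rvec"],float))[0];return K,Rm,np.array(m["tvec"],float).ravel()
def cloud(n,d,c=None):
    K,Rm,t=c or cam(n)
    v,u=np.mgrid[:420,:560]
    P=np.stack([(u-K[0,2])/K[0,0]*d,(v-K[1,2])/K[1,1]*d,d],-1)
    return (P-t)@Rm
def snap(n,tag):
    c=cam(n);p,d=r.snapshot(n);W=cloud(n,d,c);np.savez('pics/'+tag,p=p,d=d,W=W);cv2.imwrite(f'pics/{tag}.png',p[:,:,::-1]);return p,d,W
def proj(n,P):
    K,Rm,t=cam(n);q=K@(Rm@np.array(P,float)+t);return q[:2]/q[2]
E
python3 - <<'E'
from h import *
s=r.state();print(s['time_s'],s['tool_pos'],s['eef_rot'],s['grip_width'])
a=snap('top','t0')[0];b=snap('side','s0')[0]
for n in('top','side'):
    K,Rm,t=cam(n);print(n,-Rm.T@t,Rm[2])
E
```

```text
bench.py
inch.py
pics
0.0 [0.19818289 0.59225448 0.25552037] [-3.14000553e+00  1.68315925e-04  2.81871531e+00] 0.08504698228554766
top [0.37689193 0.00202775 1.50551845] [ 0.06188389  0.00309757 -0.99807855]
side [-0.01634493 -0.92375558  1.08662233] [ 0.34905786  0.64679224 -0.67809911]
```

View pics/t0.png

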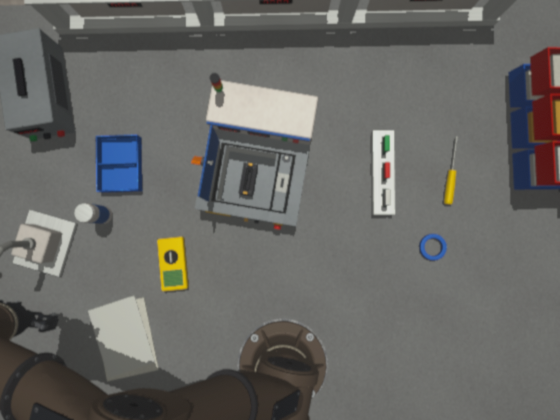

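View pics/s0.png

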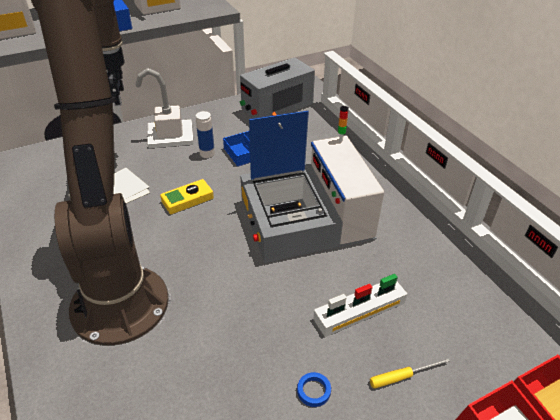

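The top view shows the tester at (257,165) with the cover open on its left, the slot at (249,180) and the orange wing at (197,160). The stand is at (384,172), with the green handle at (386,143). Next I'll measure.

```bash
python3 - <<'E'
from h import *
def rect(m,W,name):
    m=m.astype(np.uint8);n,l,st,_=cv2.connectedComponentsWithStats(m);k=1+np.argmax(st[1:,4]);q=W[l==k]
    c,sz,a=cv2.minAreaRect((q[:,:2]*1000).astype(np.float32));print(name,len(q),'c',np.round(c,1),'sz',np.round(sz,1),'ang',round(a,2),'z',np.round(np.median(q[:,2]),4));return q
T=np.load('pics/t0.npz');W=T['W'];p=T['p'].astype(int);z=W[...,2];d=T['d']
S=np.load('pics/s0.npz');WS=S['W'];ps=S['p'].astype(int)
v,u=np.mgrid[:420,:560]
def win(a,b,c,e):return (u>a)&(u<b)&(v>c)&(v<e)
rect(win(200,330,70,150)&(abs(z-.19)<.008),W,'head 0.19')
rect(win(190,320,120,240)&(abs(z-.105)<.008),W,'deck')
rect(win(360,410,120,225)&(abs(z-.04)<.008),W,'stand')
rect(win(360,410,120,225)&(z>.025),W,'standall')
for P,X,nm in((p,W,'top'),(ps,WS,'side')):
  R_,G,B=P[...,0],P[...,1],P[...,2];zz=X[...,2]
  inr=(zz>.07)&(zz<.11)&(X[...,1]<-.1)&(X[...,0]<.9)
  for n,m in(('green',(G>1.5*R_)&(G>1.3*B)),('red',(R_>2*G)),('white',(R_>90)&(abs(R_-G)<25))):
    rect(m&inr,X,nm+n)
rect(win(200,320,140,225)&(abs(z-.052)<.006),W,'block')
rect(win(200,320,140,225)&(abs(z-.058)<.003),W,'lugs')
# cover
for P,X,nm in((p,W,'top'),(ps,WS,'side')):
  R_,G,B=P[...,0],P[...,1],P[...,2];zz=X[...,2]
  m=(B>1.6*R_)&(B>1.3*G)&(zz>.13)&(zz<.36)&(X[...,0]>.4)&(X[...,0]<.85)&(X[...,1]>.0)&(X[...,1]<.4)
  q=X[m];print(nm,len(q))
  if len(q)>50:
    c=np.median(q,0)
    for _ in range(3):
        U,s,V=np.linalg.svd(q-q.mean(0),full_matrices=False);e=abs((q-q.mean(0))@V[2]);q=q[e<.006]
    print('n',V[2],'c',q.mean(0),len(q),q.min(0),q.max(0))
  m=(R_>1.5*G)&(G>1.3*B)&(zz>.2)&(zz<.36)&(X[...,1]>.0)&(X[...,1]<.4)&(X[...,0]<.8);q=X[m];print('wing',len(q),q.mean(0) if len(q) else 0)
E
python3 - <<'E'
import cv2
a=cv2.imread('pics/t0.png')[75:235,185:325];b=cv2.imread('pics/s0.png')[100:270,230:390]
a=cv2.resize(a,(400,457),interpolation=3);b=cv2.resize(b,(400,425),interpolation=3);b=cv2.copyMakeBorder(b,0,32,0,0,0)
cv2.imwrite('pics/c0.png',cv2.hconcat([a,b]))
E
```

```text
head 0.19 4739 c [693.4  41.5] sz [279.7 120.5] ang 79.2 z 0.1901
deck 4724 c [530.4  72.5] sz [280.4 228.4] ang 79.22 z 0.1055
stand 1426 c [ 541.8 -299.4] sz [ 63.  239.6] ang 88.65 z 0.0403
standall 1855 c [ 462.3 -222.5] sz [205.7 434.2] ang 46.18 z 0.0412
topgreen 72 c [ 615.8 -298.9] sz [11.5 40.2] ang 85.66 z 0.0938
topred 66 c [ 541.5 -296.8] sz [10.2 39.1] ang 88.68 z 0.0935
topwhite 92 c [ 465.1 -297.3] sz [15.3 43. ] ang 87.32 z 0.0936
sidegreen 158 c [ 616.3 -303.8] sz [45.  16.6] ang 0.94 z 0.0892
sidered 164 c [ 541.5 -302.3] sz [17.3 43.7] ang 87.98 z 0.0901
sidewhite 177 c [ 467.3 -300.8] sz [45.2 16.8] ang 1.61 z 0.0902
block 359 c [528.8  87.8] sz [40.6 90. ] ang 79.32 z 0.0521
lugs 14 c [489.8  97.9] sz [15.   9.8] ang 70.9 z 0.057
top 814
n [-0.44669766 -0.89154553  0.07488511] c [0.53429455 0.17169432 0.25062193] 163 [0.47833075 0.10233268 0.14002273] [0.65052393 0.18803393 0.32717232]
wing 77 [0.57012093 0.18690902 0.30120639]
side 3152
n [-0.22378168 -0.97424763 -0.02762826] c [0.53089474 0.17274469 0.23388196] 1856 [0.46404637 0.14037325 0.1300177 ] [0.6534456  0.19356301 0.32427558]
wing 76 [0.71976757 0.14523645 0.2671888 ]
```

View pics/c0.png

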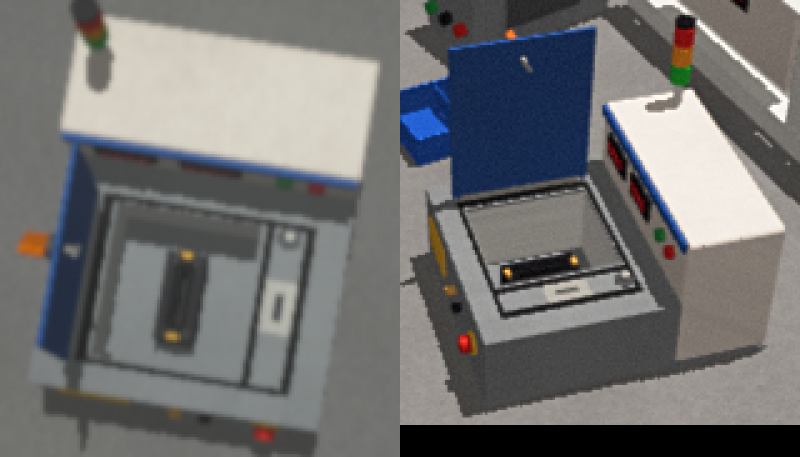

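The crop shows the contact slot running along the tester's x axis, with the pin slot plate on its right. The cover is about upright with its wing on the far side. Head, deck and block fits agree within 2 mm at a yaw of −10.8°, and the sizes match.

```bash
cat >> h.py <<'E'
def go(x,y,z,yaw,s=None):
    s=s or r.state();Rm=R.from_euler('xyz',s['eef_rot']);d=Rm.inv().apply(np.array([x,y,z])-s['tool_pos'])
    t=-(yaw-s['eef_rot'][2]);print('delta tool',np.round(d,4),'turn',round(t,4),'or',round((t+np.pi)%(2*np.pi)-np.pi,4),'dist',round(np.linalg.norm(d),3))
E
python3 -c "
from h import *
go(.6165,-.301,.20,-.0236)"
```

```text
delta tool [-0.6801 -0.7144  0.0567] turn 2.8424 or 2.8424 dist 0.988
```

Careful with the scale: shifts go in shares of 0.8 m and turns go in shares of pi rad. That gives: -0.7144 m / 0.8 = -0.893, -0.68 m / 0.8 = -0.85, 2.842 rad / 3.1416 = 0.9046.

```bash
python3 inch.py '[[[0, 0, -0.075, 0.0573], [-0.025, -0.025, -0.15, 0.1146], [-0.075, -0.075, -0.1875, 0.1719], [-0.425, -0.4463, -0.1875, 0.452], [-0.425, -0.4463, -0.1875, 0.452], [-0.425, -0.4463, -0.1875, 0.452], [-0.425, -0.4463, -0.1875, 0.452], [-0.425, -0.4463, -0.1875, 0.452], [-0.425, -0.4463, -0.1875, 0.452], [-0.425, -0.4463, -0.1875, 0.452], [-0.85, -0.893, 0, 0.9046], [-0.85, -0.893, 0, 0.9046], [-0.85, -0.893, 0, 0.9046], [-0.85, -0.893, 0.0713, 0.9046], [-0.85, -0.893, 0.0713, 0.9046], [-0.85, -0.893, 0.0713, 0.9046], [-0.85, -0.893, 0.0713, 0.9046], [-0.85, -0.893, 0.0713, 0.9046], [-0.85, -0.893, 0.0713, 0.9046]]]'
python3 - <<'E'
from h import *
p,d,W=snap('wrist','w1');s=r.state();print(s['time_s'],s['joint_pos'])
go(.6165,-.301,.087,-.0236)
P=p.astype(int);R_,G,B=P[...,0],P[...,1],P[...,2]
m=(G>1.5*R_)&(G>1.3*B)&(abs(W[...,2]-.094)<.006);q=W[m]
print(len(q),cv2.minAreaRect((q[:,:2]*1000).astype(np.float32)),np.median(q[:,2]))
E
```

```text
time_s: 2.48
tool_pos: [0.6161, -0.303, 0.1967]
eef_rot: [3.141, 0.003, -0.027]
ft_force: [0.2, 0.7, 1.2]
grip_width: 0.0853
grip_force: 0.0
2.525 [-0.11856445  0.72015329  0.87873014  1.52095166 -0.57700917  1.17896615
 -0.73560069]
delta tool [ 0.001  -0.0052  0.1081] turn -0.0042 or -0.0042 dist 0.108
1345 ((619.7608032226562, -298.946044921875), (13.641677856445312, 42.97343826293945), 87.69927215576172) 0.09264815844490171
```

To row units: 0.03 m / 0.8 = 0.0375, -0.004 m / 0.8 = -0.005, -0.004 rad / 3.1416 = -0.0013.

```bash
python3 inch.py '[[[0.0013, -0.005, 0.0375, -0.0013], [0.0013, -0.005, 0.0375, -0.0013], [0.0013, -0.005, 0.0375, -0.0013], [0.0013, -0.005, 0.0375, -0.0013]]]'
python3 - <<'E'
from h import *
p,d,W=snap('wrist','w2');s=r.state()
go(.6175,-.2998,.087,-.0236)
P=p.astype(int);R_,G,B=P[...,0],P[...,1],P[...,2]
m=(G>1.5*R_)&(G>1.3*B)&(abs(W[...,2]-.094)<.006);q=W[m]
print(s['tool_pos'],len(q),cv2.minAreaRect((q[:,:2]*1000).astype(np.float32)),np.median(q[:,2]))
E
```

```text
time_s: 3.02
tool_pos: [0.618, -0.2967, 0.1707]
eef_rot: [3.141, -0.002, -0.019]
ft_force: [0.7, -1.1, 0.2]
grip_width: 0.0855
grip_force: 0.0
delta tool [-0.0005  0.003   0.0836] turn 0.0046 or 0.0046 dist 0.084
[ 0.61795512 -0.29672215  0.17058725] 1686 ((619.3801879882812, -298.40179443359375), (13.327994346618652, 43.60464096069336), 89.65184783935547) 0.09260685787394737
```

To row units: 0.0835 m / 0.8 = 0.1044, 0.0025 m / 0.8 = 0.0031.

```bash
python3 inch.py '[[[0, 0.0031, 0.0375, 0], [0, 0.0031, 0.075, 0], [0, 0.0031, 0.1044, 0], [0, 0.0031, 0.1044, 0]]]' && python3 inch.py '[[[0, 0, 0, 0], [0, 0, 0, 0], [0, 0, 0, 0], [0, 0, 0, 0], [0, 0, 0, 0]]]' 0 50
python3 - <<'E'
from h import *
s=r.state();print(s['tool_pos'],s['eef_rot'],s['ft_force'])
go(.618,-.3,.2,-.0236)
E
```

```text
time_s: 3.58
tool_pos: [0.6168, -0.2983, 0.0844]
eef_rot: [-3.14, 0.002, -0.019]
ft_force: [-0.2, -0.8, 1.0]
grip_width: 0.0856
grip_force: 0.0
time_s: 4.2
tool_pos: [0.6178, -0.2995, 0.0864]
eef_rot: [3.141, -0.001, -0.019]
ft_force: [0.3, -1.1, 3.3]
grip_width: 0.0137
grip_force: 49.1
[ 0.61778367 -0.29946276  0.08636202] [ 3.14095666e+00 -8.83680210e-04 -1.93988190e-02] [ 0.29416776 -1.09343555  3.26888776]
delta tool [ 0.0003  0.0006 -0.1136] turn 0.0042 or 0.0042 dist 0.114
```

To row units: -0.175 m / 0.8 = -0.2188, -0.12 m / 0.8 = -0.15.

```bash
python3 inch.py '[[[0, 0, -0.0375, 0], [0, 0, -0.075, 0], [0, 0, -0.15, 0], [0, 0, -0.2188, 0]]]'
python3 - <<'E'
from h import *
s=r.state();go(.5288,.088,.2,-.1885)
E
```

```text
time_s: 4.7
tool_pos: [0.6172, -0.2988, 0.2624]
eef_rot: [-3.141, 0.001, -0.019]
ft_force: [0.3, 0.3, -0.4]
grip_width: 0.0137
grip_force: 49.7
delta tool [-0.0959 -0.385   0.0625] turn 0.1691 or 0.1691 dist 0.402
```

To row units: -0.385 m / 0.8 = -0.4813, -0.0959 m / 0.8 = -0.1199, 0.169 rad / 3.1416 = 0.0538.

```bash
python3 inch.py '[[[-0.1199, -0.4813, 0, 0.0538], [-0.1199, -0.4813, 0, 0.0538], [-0.1199, -0.4813, 0, 0.0538], [-0.1199, -0.4813, 0, 0.0538], [-0.1199, -0.4813, 0, 0.0538], [-0.1199, -0.4813, 0, 0.0538], [-0.1199, -0.4813, 0, 0.0538], [-0.1199, -0.4813, 0.0625, 0.0538], [-0.1199, -0.4813, 0.0781, 0.0538], [-0.1199, -0.4813, 0.0781, 0.0538], [-0.1199, -0.4813, 0.0781, 0.0538]]]'
python3 - <<'E'
from h import *
p,d,W=snap('wrist','w3');s=r.state();print(s['tool_pos'],s['eef_rot'])
snap('side','s3')
a=cv2.imread('pics/s3.png')[70:270,210:400];a=cv2.resize(a,None,fx=2.2,fy=2.2,interpolation=3)
b=cv2.imread('pics/w3.png')[::1];b=cv2.resize(b,(380,285));b=cv2.copyMakeBorder(b,0,a.shape[0]-285,0,0,0);cv2.imwrite('pics/c3.png',cv2.hconcat([a,b]))
E
```

```text
time_s: 6.08
tool_pos: [0.53, 0.087, 0.1996]
eef_rot: [-3.141, -0.002, -0.19]
ft_force: [0.6, 0.1, 0.1]
grip_width: 0.0135
grip_force: 49.8
[0.53000044 0.08714073 0.19965228] [-3.14073790e+00 -1.83257032e-03 -1.89323257e-01]
```

View pics/c3.png

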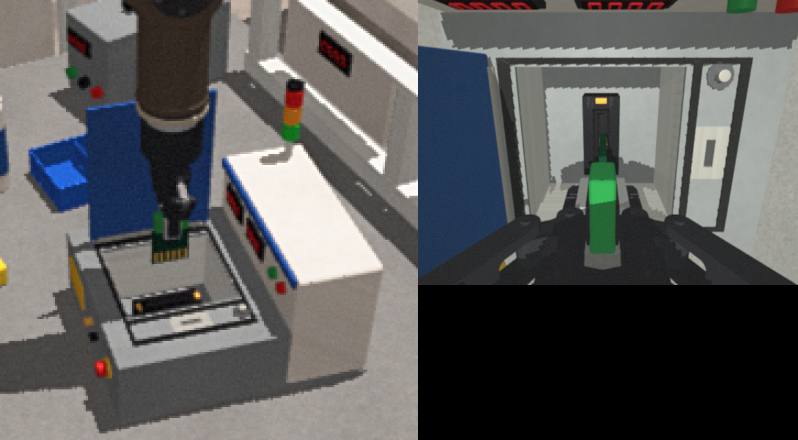

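The blade hangs above the bay, and the wrist view shows handle and block aligned sideways at x≈601 in the composite. I'll check alignment along the slot from depth.

Run:
```python
from h import *
D=np.load('pics/w3.npz');W=D['W'];P=D['p'].astype(int);a=-.1885
t=np.array([.5288,.088]);X=W[...,:2]-t;L=np.stack([X[...,0]*np.cos(a)+X[...,1]*np.sin(a),-X[...,0]*np.sin(a)+X[...,1]*np.cos(a)],-1)*1000
z=W[...,2]
m=(abs(z-.052)<.004)&(abs(L[...,0])<60)&(abs(L[...,1])<35);q=L[m];print('block',len(q),np.percentile(q,[0,2,98,100],axis=0))
m=(abs(z-.105)<.004)&(abs(L[...,0])<150)&(abs(L[...,1])<150);q=L[m];print('deck',len(q),np.percentile(q,[0,2,98,100],axis=0))
# bay back wall/edges at deck height: first deck x beyond bay along y~0
R_,G,B=P[...,0],P[...,1],P[...,2]
m=(G>1.5*R_)&(G>1.3*B)&(abs(z-.207)<.006);q=L[m];print('handle',len(q),np.percentile(q,[0,2,98,100],axis=0))
m=(abs(z-.105)<.004)&(abs(L[...,1])<30)&(L[...,0]>50)&(L[...,0]<120);q=L[m];print('back edge',np.percentile(q,[0,2,98,100],axis=0))
m=(abs(z-.105)<.004)&(abs(L[...,0])<40)&(abs(L[...,1])<110);q=L[m];l=q[q[:,1]>0];rr=q[q[:,1]<0];print('L/R',l[:,1].min() if len(l) else 0,rr[:,1].max() if len(rr) else 0)
go(.5288,.088,.0924,-.1885)
```

```text
block 3892 [[-42.83392267 -17.48856071]
 [-37.65926593 -16.93448727]
 [ 46.22255607  22.07432632]
 [ 47.07275686  22.6791795 ]]
deck 81504 [[-109.04605501 -149.99895957]
 [ -77.12900093 -147.28800007]
 [ 116.26211318  112.09460664]
 [ 117.48324494  128.34734839]]
handle 4484 [[-19.34147484  -6.31313189]
 [-17.36756754  -5.71216383]
 [ 24.28667637   7.52265396]
 [ 24.97301136   8.06896359]]
back edge [[ 76.89209146 -29.99806697]
 [ 77.51578373 -28.81237942]
 [116.84956425  28.83351589]
 [117.32220355  29.99947368]]
L/R 71.89903885606228 -66.95809456934346
delta tool [-0.0014 -0.0004  0.1071] turn -0.0006 or -0.0006 dist 0.107
```

To row units: 0.09 m / 0.8 = 0.1125, 0.085 m / 0.8 = 0.1063.

```bash
python3 inch.py '[[[-0.0013, -0.0019, 0.0438, 0], [-0.0013, -0.0019, 0.0813, 0], [-0.0013, -0.0019, 0.0938, 0], [-0.0013, -0.0019, 0.1, 0], [-0.0013, -0.0019, 0.1063, 0], [-0.0013, -0.0019, 0.1125, 0]]]'
python3 inch.py '[[[0, 0, 0.0063, 0], [0, 0, 0.0125, 0], [0, 0, 0.0175, 0], [0, 0, 0.0219, 0], [0, 0, 0.0219, 0], [0, 0, 0.0219, 0]]]'
```

```text
time_s: 6.92
tool_pos: [0.5289, 0.0895, 0.1087]
eef_rot: [-3.141, -0.001, -0.188]
ft_force: [0.7, 0.7, -0.8]
grip_width: 0.0134
grip_force: 49.8
time_s: 7.68
tool_pos: [0.5285, 0.089, 0.0921]
eef_rot: [-3.14, -0.0, -0.189]
ft_force: [-6.9, 0.1, 21.9]
grip_width: 0.0132
grip_force: 53.2
```

To row units: 0.002 m / 0.8 = 0.0025.

```bash
python3 inch.py '[[[0, 0, 0.0025, 0], [0, 0, 0.0025, 0], [0, 0, 0.0025, 0]]]'; python3 inch.py '[[[0, 0, -0.0025, 0], [0, 0, -0.0025, 0]]]' 0.05; python3 inch.py '[[[0, 0, 0, 0], [0, 0, -0.0375, 0], [0, 0, -0.1, 0], [0, 0, -0.175, 0], [0, 0, -0.175, 0]]]'
python3 - <<'E'
from h import *
p,d,W=snap('wrist','w4');a=-.1885;snap('side','s4')
P=p.astype(int);z=W[...,2];R_,G,B=P[...,0],P[...,1],P[...,2]
m=(G>1.5*R_)&(G>1.3*B)&(z<.13)&(z>.06);q=W[m];print(len(q),np.median(q[:,2]),np.percentile(q[:,2],[90,98]));q=q[q[:,2]>np.percentile(q[:,2],98)-.006];print(cv2.minAreaRect((q[:,:2]*1000).astype(np.float32)))
m=(W[...,0]>.56)&(W[...,0]<.6)&(W[...,1]>-.1)&(W[...,1]<.15)&(abs(z-.105)<.006);print('deck z',np.median(z[m]))
S=np.load('pics/s4.npz');X=S['W'];P=S['p'].astype(int);R_,G,B=P[...,0],P[...,1],P[...,2];zz=X[...,2]
m=(B>1.6*R_)&(B>1.3*G)&(zz>.12)&(zz<.36)&(X[...,0]>.4)&(X[...,0]<.85)&(X[...,1]>.1)&(X[...,1]<.22)
q=X[m]
for _ in range(4):
    c=q.mean(0);V=np.linalg.svd(q-c,full_matrices=False)[2];q=q[abs((q-c)@V[2])<.006]
print(V[2],c,len(q))
h=[.5458,.1764]
e=np.array([np.sin(.1885),np.cos(.1885)]);off=(c[:2]-[.5288,.088])@e-.09;print('leaning off',off,'at dz',c[2]-.107)
E
```

```text
time_s: 8.05
tool_pos: [0.529, 0.0888, 0.0918]
eef_rot: [-3.138, -0.001, -0.19]
ft_force: [-14.1, 0.1, 47.8]
grip_width: 0.0134
grip_force: 57.5
time_s: 8.3
tool_pos: [0.5285, 0.0895, 0.0909]
eef_rot: [-3.141, -0.0, -0.188]
ft_force: [-0.2, 0.6, -0.2]
grip_width: 0.0486
grip_force: 0.0
time_s: 8.93
tool_pos: [0.5306, 0.0891, 0.2344]
eef_rot: [-3.139, -0.006, -0.188]
ft_force: [0.2, 0.4, 0.2]
grip_width: 0.0498
grip_force: 0.0
1271 0.0984802044977164 [0.09949975 0.09994652]
((530.0316772460938, 90.78564453125), (13.877631187438965, 43.15253829956055), 79.67501068115234)
deck z 0.1040188167357653
[-0.1885136  -0.98135354 -0.0375214 ] [0.52723889 0.17431729 0.2177104 ] 1999
leaning off -0.00550422835005282 at dz 0.11071039762594741
```

View pics/w4.png

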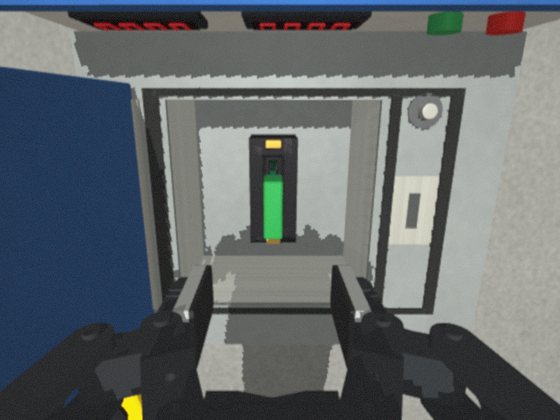

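The green blade sits in the block, with its handle spanning (273,175)–(273,240). The handle top is 5 mm below the deck, so it is fully home and released. The cover stands at about 1.53 rad. Next I'll go over and behind it with the fingers closed.

```bash
cat >> h.py <<'E'
A=-.1885;S0=np.array([.529,.0888])
def tw(x,y): return S0+np.array([x*np.cos(A)-y*np.sin(A),x*np.sin(A)+y*np.cos(A)])
def tl(p):
    d=np.array(p[:2])-S0;return np.array([d[0]*np.cos(A)+d[1]*np.sin(A),-d[0]*np.sin(A)+d[1]*np.cos(A)])
def got(x,y,z,yaw=A): w=tw(x,y);go(w[0],w[1],z,yaw)
E
python3 - <<'E'
from h import *
got(-.05,.125,.40);got(-.05,.125,.322)
w=.012
for th in(1.53,1.4,1.2,1.0,.8,.6,.4,.3,.2,.12,.07):
    s=.19;y=.09-s*np.cos(th)+.005*np.sin(th)+w;z=.107+s*np.sin(th)+.005*np.cos(th)
    print(th,'rel to start (.125,.322): dy %.3f dz %.3f'%(.125-y,.297-z))
E
```

```text
delta tool [-0.049  -0.1243 -0.1691] turn 0.0009 or 0.0009 dist 0.216
delta tool [-0.049  -0.1243 -0.0911] turn 0.0009 or 0.0009 dist 0.162
1.53 rel to start (.125,.322): dy 0.026 dz -0.000
1.4 rel to start (.125,.322): dy 0.050 dz 0.002
1.2 rel to start (.125,.322): dy 0.087 dz 0.011
1.0 rel to start (.125,.322): dy 0.121 dz 0.027
0.8 rel to start (.125,.322): dy 0.152 dz 0.050
0.6 rel to start (.125,.322): dy 0.177 dz 0.079
0.4 rel to start (.125,.322): dy 0.196 dz 0.111
0.3 rel to start (.125,.322): dy 0.203 dz 0.129
0.2 rel to start (.125,.322): dy 0.208 dz 0.147
0.12 rel to start (.125,.322): dy 0.211 dz 0.162
0.07 rel to start (.125,.322): dy 0.212 dz 0.172
```

To row units: -0.17 m / 0.8 = -0.2125, -0.169 m / 0.8 = -0.2113.

```bash
python3 inch.py '[[[0, 0, -0.075, 0], [0, 0, -0.15, 0], [-0.025, 0, -0.2125, 0], [-0.0613, -0.0625, -0.2125, 0], [-0.0613, -0.125, -0.2125, 0], [-0.0613, -0.1554, -0.2113, 0], [-0.0613, -0.1554, -0.2113, 0], [-0.0613, -0.1554, -0.1625, 0], [-0.0613, -0.1554, -0.1138, 0], [-0.0613, -0.1554, -0.1138, 0]]]' 0 50
python3 - <<'E'
from h import *
s=r.state();print(tl(s['tool_pos']),s['tool_pos'][2]);snap('side','s5')
cv2.imwrite('pics/c5.png',cv2.resize(cv2.imread('pics/s5.png')[20:270,200:400],None,fx=2,fy=2))
E
```

```text
time_s: 10.28
tool_pos: [0.502, 0.2186, 0.3196]
eef_rot: [3.138, 0.004, -0.191]
ft_force: [-0.0, -0.2, 0.7]
grip_width: -0.0001
grip_force: 0.0
[-0.05080318  0.12243525] 0.3196059603968355
```

View pics/c5.png

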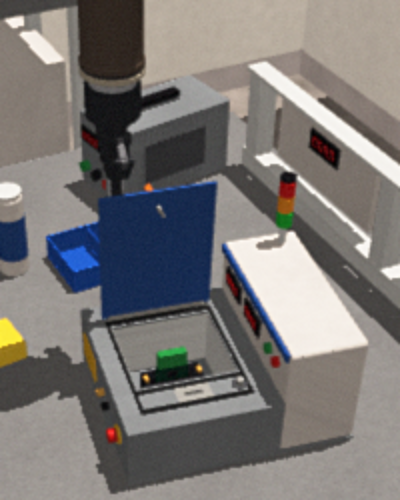

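The fingers are behind the cover near its front corner, clear of the wing, and the blade is in its slot. Now I'll swing the cover down.

To row units: 0.208 m / 0.8 = 0.26, 0.203 m / 0.8 = 0.2538.

```bash
python3 inch.py '[[[0, 0.03, 0, 0], [0, 0.0625, 0.0025, 0], [0, 0.0875, 0.0075, 0], [0, 0.1088, 0.0138, 0], [0, 0.1313, 0.0225, 0], [0, 0.1513, 0.0338, 0], [0, 0.1713, 0.0475, 0], [0, 0.19, 0.0625, 0], [0, 0.2063, 0.08, 0], [0, 0.2213, 0.0988, 0], [0, 0.2338, 0.1188, 0], [0, 0.245, 0.1388, 0], [0, 0.2538, 0.1613, 0], [0, 0.26, 0.1838, 0], [0, 0.26, 0.1838, 0]]]'
python3 - <<'E'
from h import *
s=r.state();print(tl(s['tool_pos']),s['tool_pos'][2]);go(*s['tool_pos'],A)
snap('side','s6');snap('top','t6')
a=cv2.resize(cv2.imread('pics/s6.png')[70:270,200:390],None,fx=2,fy=2);b=cv2.resize(cv2.imread('pics/t6.png')[70:235,180:340],None,fx=2.4,fy=2.4,interpolation=3)[:400]
b=cv2.copyMakeBorder(b,0,400-b.shape[0],0,0,0);cv2.imwrite('pics/c6.png',cv2.hconcat([a,b]))
E
```

```text
time_s: 12.2
tool_pos: [0.4631, 0.0153, 0.1735]
eef_rot: [3.14, 0.003, -0.19]
ft_force: [-0.6, 0.3, 0.6]
grip_width: 0.0001
grip_force: 0.0
[-0.05096807 -0.08453013] 0.1734599389523779
delta tool [0. 0. 0.] turn -0.0014 or -0.0014 dist 0.0
```

View pics/c6.png

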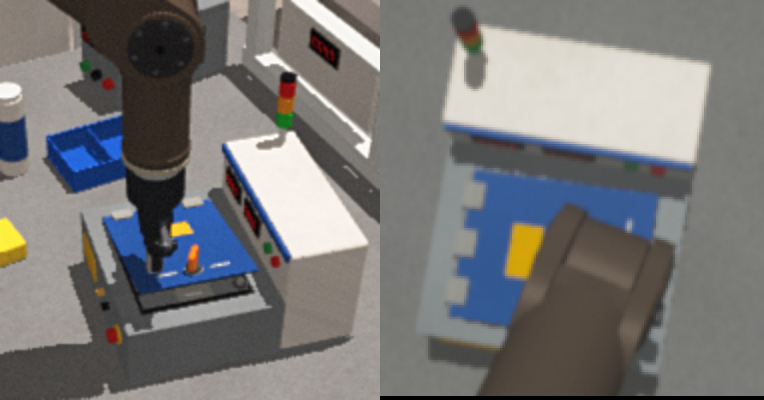

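The cover is almost down at about 0.2 rad. The orange wing points roughly across the white marks. I'll push on until the pin lands, then look at the wing.

To row units: 0.024 m / 0.8 = 0.03, 0.02 m / 0.8 = 0.025.

```bash
python3 inch.py '[[[0, 0.0025, 0.01, 0], [0, 0.0038, 0.0188, 0], [0, 0.0038, 0.025, 0], [0, 0.0038, 0.03, 0], [0, 0.0038, 0.03, 0]]]'; python3 inch.py '[[[0, 0, -0.075, 0], [-0.05, 0.025, -0.125, 0], [-0.075, 0.025, -0.15, 0], [-0.075, 0.025, -0.15, 0], [-0.075, 0.025, -0.15, 0]]]' 0.06
python3 - <<'E'
from h import *
s=r.state();print(tl(s['tool_pos']))
p,d,W=snap('wrist','w7');P=p.astype(int);R_,G,B=P[...,0],P[...,1],P[...,2];z=W[...,2]
L=np.apply_along_axis(lambda q:tl(q),2,W)
m=(R_>1.8*B)&(R_>1.25*G)&(z>.12)&(z<.19)&(abs(L[...,0])<.06)&(L[...,1]<-.03)&(L[...,1]>-.15)
q=W[m];print(len(q),np.percentile(q[:,2],[2,50,98]));q=q[q[:,2]>np.percentile(q[:,2],95)-.006]
c,sz,a=cv2.minAreaRect((q[:,:2]*1000).astype(np.float32));print(c,sz,a,'local',tl(np.array(c)/1000))
m=(B>1.6*R_)&(B>1.2*G)&(abs(L[...,0])<.085)&(L[...,1]<.09)&(L[...,1]>-.13)&(z>.09)&(z<.15)
q=np.c_[L[m],z[m]];c=np.linalg.lstsq(np.c_[q[:,:2],np.ones(len(q))],q[:,2],rcond=None)[0];print(len(q),'slope',c)
E
```

```text
time_s: 12.92
tool_pos: [0.4638, 0.0134, 0.1505]
eef_rot: [3.141, 0.001, -0.188]
ft_force: [-0.1, 0.0, 0.1]
grip_width: 0.0001
grip_force: 0.0
time_s: 13.55
tool_pos: [0.4015, 0.0061, 0.2707]
eef_rot: [-3.14, 0.0, -0.185]
ft_force: [-0.1, 0.3, 1.2]
grip_width: 0.06
grip_force: 0.0
[-0.10968944 -0.10516417]
1147 [0.13729133 0.15352259 0.15556795]
(513.0570678710938, -3.6597042083740234) (35.82386016845703, 9.103131294250488) 51.77531051635742 local [ 0.0016651  -0.09380939]
40665 slope [ 0.00018986 -0.06922355  0.1173727 ]
```

View pics/w7.png

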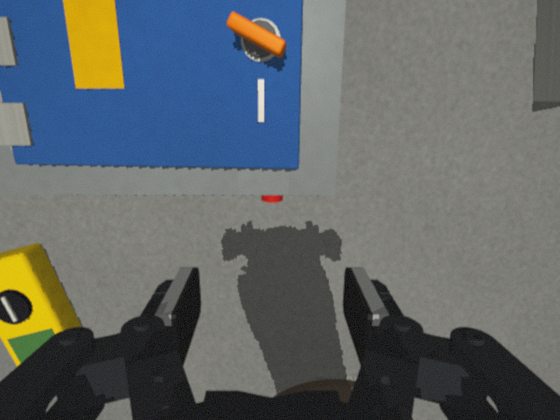

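The wing runs from (230,18) to (285,47), 62.6° from the white marks. The fastener is therefore at about 1.09 rad and the cover at 0.069. The position agrees with the hinge geometry once the wrist bias seen at the slot is removed.

```bash
python3 -c "
from h import *
got(0,-.0955,.2,A+1.092);got(0,-.0955,.156,A+1.092)"
```

```text
delta tool [ 0.1096 -0.0102  0.0704] turn -1.0905 or -1.0905 dist 0.131
delta tool [ 0.1096 -0.0103  0.1144] turn -1.0905 or -1.0905 dist 0.159
```

To row units: 0.1096 m / 0.8 = 0.137, 0.09 m / 0.8 = 0.1125, -1.09 rad / 3.1416 = -0.347.

```bash
python3 inch.py '[[[0.0375, -0.0038, 0, -0.0573], [0.075, -0.0075, 0.025, -0.1146], [0.1125, -0.01, 0.05, -0.1719], [0.137, -0.0128, 0.075, -0.2292], [0.137, -0.0128, 0.0875, -0.2865], [0.137, -0.0128, 0.0875, -0.347], [0.137, -0.0128, 0.0875, -0.347], [0.137, -0.0128, 0.0875, -0.347]]]'; python3 -c "
from h import *
s=r.state();print(s['joint_pos']);got(0,-.0955,.156,A+1.092)"
```

```text
time_s: 14.6
tool_pos: [0.5108, -0.0073, 0.1979]
eef_rot: [-3.139, 0.005, 0.898]
ft_force: [0.0, -0.9, 0.0]
grip_width: 0.0601
grip_force: 0.0
[-0.69161425  0.38327064  0.80135612  1.96475875 -0.33656862  0.93587464
 -0.39439987]
delta tool [ 0.0022 -0.0011  0.0419] turn -0.0051 or -0.0051 dist 0.042
```

To row units: 0.042 m / 0.8 = 0.0525, 0.02 m / 0.8 = 0.025.

```bash
python3 inch.py '[[[0.0013, -0.0006, 0.025, 0], [0.0013, -0.0006, 0.0525, 0], [0.0013, -0.0006, 0.0525, 0]]]'; python3 inch.py '[[[0, 0, 0, 0], [0, 0, 0, 0], [0, 0, 0, 0], [0, 0, 0, 0]]]' 0 40; python3 -c "
from h import *
s=r.state();print(tl(s['tool_pos']));got(0,-.0955,.156,A)"
```

```text
time_s: 14.98
tool_pos: [0.51, -0.0053, 0.1561]
eef_rot: [-3.139, 0.005, 0.897]
ft_force: [1.2, -0.5, 0.2]
grip_width: 0.0598
grip_force: 0.0
time_s: 15.48
tool_pos: [0.5128, -0.0055, 0.1597]
eef_rot: [3.138, -0.001, 0.901]
ft_force: [3.8, -3.0, -2.7]
grip_width: 0.0082
grip_force: 41.5
[ 0.00174921 -0.09561661]
delta tool [-0.0007 -0.0016  0.0037] turn 1.0895 or 1.0895 dist 0.004
```

To row units: 1.09 rad / 3.1416 = 0.347.

```bash
python3 inch.py '[[[0, 0, 0, 0.0573], [0, 0, 0, 0.1146], [0, 0, 0, 0.1719], [0, 0, 0, 0.2292], [0, 0, 0, 0.2865], [0, 0, 0, 0.347], [0, 0, 0, 0.347], [0, 0, 0, 0.347]]]'; python3 -c "
from h import *
s=r.state();print(s['wrist_torque'],tl(s['tool_pos']));got(0,-.098,.142,A)
p,d,W=snap('wrist','w8');P=p.astype(int);R_,G,B=P[...,0],P[...,1],P[...,2];z=W[...,2]
m=(R_>1.8*B)&(R_>1.25*G)&(z>.12)&(z<.18);m[:,:180]=0;m[:,400:]=0;q=W[m];print(len(q),cv2.minAreaRect((q[:,:2]*1000).astype(np.float32)),np.percentile(q[:,2],[5,95]))
"
```

```text
time_s: 16.48
tool_pos: [0.5127, -0.0058, 0.1596]
eef_rot: [3.139, -0.004, -0.189]
ft_force: [4.4, -4.7, -4.8]
grip_width: 0.0084
grip_force: 50.7
[-1.87414658 -1.16131131 -0.01185398] [ 0.0017503  -0.09602005]
delta tool [-0.0018  0.0019  0.0176] turn -0.0004 or -0.0004 dist 0.018
2323 ((513.4293823242188, -3.4915390014648438), (10.522856712341309, 37.0662727355957), 76.35962677001953) [0.13966475 0.1546249 ]
```

View pics/w8.png

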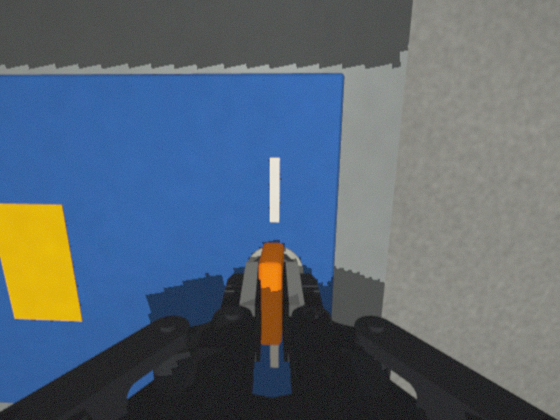

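The wing (272,243)–(271,345) lies in line with the white marks (275,157)–(273,367). Now I'll press down.

To row units: 0.008 m / 0.8 = 0.01, 0.006 m / 0.8 = 0.0075.

```bash
python3 inch.py '[[[-0.0006, 0.0006, 0.0038, 0], [-0.0013, 0.0013, 0.0075, 0], [-0.0013, 0.0013, 0.01, 0], [-0.0013, 0.0013, 0.01, 0]]]' - 70; python3 inch.py '[[[0, 0.0006, 0.0025, 0], [0, 0.0013, 0.005, 0], [0, 0.0013, 0.005, 0], [0, 0.0013, 0.005, 0]]]'; python3 -c "
from h import *
s=r.state();print(s['wrist_torque'],s['ft_force'],tl(s['tool_pos']))"
```

```text
time_s: 17.02
tool_pos: [0.5124, -0.007, 0.1521]
eef_rot: [3.14, -0.006, -0.189]
ft_force: [5.9, -4.8, -0.5]
grip_width: 0.0077
grip_force: 69.5
time_s: 17.52
tool_pos: [0.5122, -0.0075, 0.1483]
eef_rot: [3.141, -0.006, -0.189]
ft_force: [2.7, -3.9, 4.3]
grip_width: 0.0074
grip_force: 70.1
[-1.10970786 -1.16613881  0.01036448] [ 2.74170352 -3.8671469   4.29956312] [ 0.00154071 -0.09774377]
```

To row units: 0.001 m / 0.8 = 0.0013.

```bash
for i in 1 2 3; do python3 inch.py '[[[0, 0, 0.0013, 0], [0, 0, 0.0013, 0], [0, 0, 0.0013, 0]]]' | grep -E 'pos|ft'; done; python3 -c "
from h import *
p,d,W=snap('wrist','w9');z=W[...,2];P=p.astype(int);R_,G,B=P[...,0],P[...,1],P[...,2]
L=np.apply_along_axis(lambda q:tl(q),2,W)
m=(B>1.6*R_)&(B>1.2*G)&(abs(L[...,0])<.085)&(L[...,1]<.09)&(L[...,1]>-.13)&(z>.09)&(z<.15)
q=np.c_[L[m],z[m]];c=np.linalg.lstsq(np.c_[q[:,:2],np.ones(len(q))],q[:,2],rcond=None)[0];print(len(q),'slope',c)"
```

```text
tool_pos: [0.5122, -0.0076, 0.1475]
ft_force: [2.2, -4.1, 7.0]
tool_pos: [0.5122, -0.0076, 0.1466]
ft_force: [3.0, -4.2, 7.8]
tool_pos: [0.5123, -0.0077, 0.1462]
ft_force: [-1.0, -3.6, 19.0]
74982 slope [-0.00025663  0.00072819  0.11083923]
```

To row units: 0.0006 m / 0.8 = 0.0008.

```bash
python3 inch.py '[[[0, 0, 0.0008, 0], [0, 0, 0.0008, 0], [0, 0, 0.0008, 0], [0, 0, 0.0008, 0], [0, 0, 0.0008, 0], [0, 0, 0.0008, 0], [0, 0, 0.0008, 0], [0, 0, 0.0008, 0]]]'; python3 -c "
from h import *
p,d,W=snap('wrist','w10');z=W[...,2];P=p.astype(int);R_,G,B=P[...,0],P[...,1],P[...,2]
L=np.apply_along_axis(lambda q:tl(q),2,W)
m=(B>1.6*R_)&(B>1.2*G)&(abs(L[...,0])<.085)&(L[...,1]<.09)&(L[...,1]>-.13)&(z>.09)&(z<.15)
q=np.c_[L[m],z[m]];print('slope',np.linalg.lstsq(np.c_[q[:,:2],np.ones(len(q))],q[:,2],rcond=None)[0])
snap('side','s10')
a=cv2.resize(cv2.imread('pics/s10.png')[100:350,200:420],None,fx=1.8,fy=1.8,interpolation=3);b=cv2.resize(p[120:400,160:400,::-1],(386,450));cv2.imwrite('pics/c10.png',cv2.hconcat([a,b]))"
```

```text
time_s: 19.7
tool_pos: [0.5123, -0.0077, 0.1461]
eef_rot: [-3.141, -0.006, -0.189]
ft_force: [-3.4, -3.5, 26.6]
grip_width: 0.0075
grip_force: 73.3
slope [-0.00021514  0.00086376  0.1108281 ]
```

View pics/c10.png

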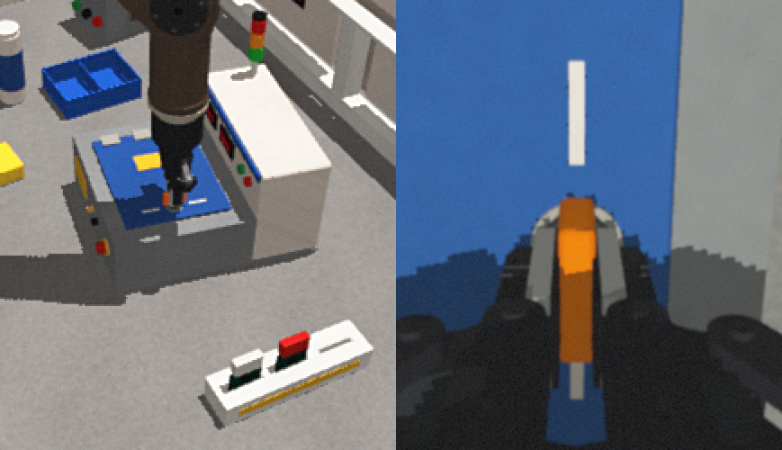

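The cover is flat on the frame and the wing (576,200–360) is in line with the marks (576,60–165). The hand presses with about 27 N, and the red and white blades are still in the stand. I'm handing in.

```bash
python3 -c "
from bench import r
print(r.job_done())"
```

```text
the job is handed in; nothing more can be done
None
```

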